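# Sort the turned parts into their trays

## Task

Sort the finished parts on the bench into their trays: one nut standing in each hexagonal pocket, one bushing standing in each of the bushing tray's two round pockets, and the keyed hub turned so that its lug drops into the slot of the keyhole nest and its flange lies flat on the nest's floor. Leave the V-block and the drill chuck where they are.

Things in the scene. Friction and masses are not known exactly. Their poses are not given: they have to be found in the camera images.
- nut_a: One of two equal steel hexagon coupling nuts standing on end: 41 mm across flats (47 mm across corners), 34 mm tall, about 0.25 kg, with a dark bore on top. Origin: centre of its underside; z up along its axis; the flats face along its own x axis and every 60 degrees from it.
- nut_b: The other of two equal steel hexagon coupling nuts standing on end: 41 mm across flats (47 mm across corners), 34 mm tall, about 0.25 kg, with a dark bore on top. Origin: centre of its underside; z up along its axis; the flats face along its own x axis and every 60 degrees from it.
- bush_a: One of two equal plain steel bushings (round tubes) standing on end: 40 mm outside, 24 mm bore open right through, 36 mm tall, about 0.2 kg. Origin: centre of its underside; z up along its axis.
- bush_b: The other of two equal plain steel bushings (round tubes) standing on end: 40 mm outside, 24 mm bore open right through, 36 mm tall, about 0.2 kg. Origin: centre of its underside; z up along its axis.
- hub: Steel hub: a round flange 52 mm across and 12 mm thick at the bottom, with one lug (14 mm wide, as thick as the flange) that sticks out to 42 mm from the axis along the hub's own +x; above the flange a round boss 30 mm across rises to 46 mm, by which it is gripped. About 0.3 kg. Origin: centre of the flange's underside, on the axis; z up.
- nut_tray: Tray fixed to the bench: grey plate 88 mm (x) by 180 mm (y), 4 mm thick, with two hexagonal pockets fenced by 4 mm aluminium walls that rise 8 mm above the plate (12 mm above the bench). Each pocket is 64 mm across its flats inside; their centres lie 45 mm to either side of the tray's centre along its own y (at y = +45 and -45 mm). Origin: centre of the underside, z up; the pocket floor is 4 mm above it.
- bush_tray: Tray fixed to the bench: the same plate (88 by 180 by 4 mm) with two round pockets, 62 mm inside diameter, fenced by 4 mm aluminium walls that rise 8 mm above the plate (12 mm above the bench). Pocket centres at y = +45 and -45 mm in the tray's own frame. Origin: centre of the underside, z up; the pocket floor is 4 mm above it.
- hub_nest: Keyhole-shaped nest fixed to the bench: grey plate 110 by 88 mm, 4 mm thick, with one round pocket of 66 mm inside diameter that opens into a slot 28 mm wide along the nest's own +x, closed 54 mm from the pocket's centre. Walls 4 mm thick rise 8 mm above the plate (12 mm above the bench). Origin: under the centre of the round pocket, z up; the floor is 4 mm above it. The hub fits with its +x along the nest's +x, with about 7 mm of play on every side.
- vblock: Bystander, leave alone: dark steel V-block, 60 mm (x) by 40 mm (y) by 40 mm tall, standing among the parts. Origin: centre of its underside.
- chuck: Bystander, leave alone: dark steel drill chuck standing among the parts, 44 mm across and 64 mm tall, with a tapered nose on top. Origin: centre of its underside.
There are look-alikes about, which are no part of the job. Leave any pink look-alike of the bush_a alone.

How it is judged:
By the outcome, as a careful person would: the job done as asked, in the order asked, and still so for the second after the job is handed in, with the robot touching nothing.
It also fails if it takes over 122 s, if anything falls off the work surface, if the arm or the gripper's body presses on something with over 40 N, if the wrist force passes 120 N, or if a joint passes its speed limit or range.

## Robot

A 6-joint arm with a two-finger parallel gripper is mounted at the origin on the work surface. World frame = base frame: x ahead of the robot, y to its left, z up, the work surface at z = 0. Lengths are in m, angles in rad, forces in N, time in s.
With the tool pointing down it reaches from about 0.25 to 0.775 m from the base axis. Payload 8.9 kg.
Tool frame: the origin (TCP) lies on the centre line of the jaws, within the pads' length; the fingertips stand 8 mm ahead of it and the grasp point (between the pads) lies 11 mm behind it (robot.tcp_to_tips is the distance from the TCP to the fingertips, in m); z points along the fingers, y is the direction in which the jaws open and shut (so a half turn about z gives the same grasp; the last joint's range is limited). The gripper opens to 85 mm and grips with 20 to 120 N. Pads are 22 mm wide; open, the fingers measure 114 mm over their backs; the gripper's body (76 mm by 85 mm) begins 54 mm behind the grasp point. The pads swing forward as they close: fully open they stand 13 mm farther back than shut.
Start: joints at [-1.254, 0.291, -0.153, 1.127, 0, 1.431], TCP at [0.231, -0.471, 0.239] pointing down, gripper open.
Joint ranges: [-2.52, 2.52], [-0.91, 1.74], [-1.3, 1.37], [-1.96, 2.02], [-1.52, 1.47], [-3.14, 3.14]. Speed limits (rad/s): [2.22, 2.22, 2.79, 3.14, 3.14, 3.14].

## Interface

Orientations are given as a unit quaternion [x, y, z, w].
In Python, from plant import robot gives the robot as it stands. Calls block until the motion is done:
- robot.move_ptp(position, orientation): joint-space move of the TCP to a pose.
- robot.servo_line(position, v=0.15, orientation=None, contact_N=None): straight line of the TCP; orientation=None keeps the orientation; v is the mean speed in m/s. With contact_N (N) it stops when the force on the tool has changed by that much, and returns True; else False.
- robot.move_j(angles): joint-space move.
- robot.move_gripper(opening): opening from 0.0 (shut) to 1.0 (fully open); the grip force is fixed at half the most; returns when the fingers have stopped.
- robot.pause(seconds).
- robot.ik(position, orientation): joint angles nearest the present ones, or None.
- robot.snapshot(name): name is "side" or "top" or "wrist"; returns the picture (420x560x3 uint8, red, green, blue); there is no depth.
- robot.camera_model(name): a dict with "fovy" (degrees; the focal length in pixels is half the picture's height over the tangent of half this angle, whatever the lens; pixels are square), "cx", "cy" (the principal point, pixels), "R" (3x3) and "t" (3): a world point X has camera coordinates R X + t. Camera axes: x right, y down, z forward; pixel columns grow to the right and rows downward; lengths in m; the calibration is good to about 2 mm. A picture is of the moment at which its call begins: read the wrist's pose just before it. camera_model takes no time and is no camera call; for the wrist camera it gives the pose at the moment of the call.
A pose or a line that the arm cannot do raises robot.PlanningError and nothing moves.
- robot.job_done(): hands the job in, once; it reports no verdict.
Trained networks look in the newest picture that a camera, given by its name, has taken for a name from the list of things; names that differ only in an ending like _2 or _b are one class to them, and where a whole thing is asked for, a point or a joint stands for the part that bears it (a point fixed in the world has none). Each returns a list of dicts, best first, with "conf" (0 to 1); they miss things now and then, are a little off and sometimes report something else, mostly with a low value. They report only what shows in the picture. A call takes as long as a camera call. They do not tell look-alikes from the thing itself.
- robot.search_frame(camera, name): "rect" ([left, top, width, height] in pixels, round what is visible of it).
- robot.cut_out(camera, name): "pixels" (420x560 bool, what is visible of it) and "rect" ([left, top, width, height] in pixels, round what is visible of it).
Readings, each from a call of its own:
- robot.get_t(): time.
- robot.get_q(): joint angles.
- robot.get_dq(): joint speeds.
- robot.get_joint_torque(): joint torques, N m.
- robot.get_eef_pos(): TCP position.
- robot.get_ee_rot(): TCP orientation.
- robot.get_ft_force(): force on the tool from outside, world axes, zero at the start.
- robot.get_torque(): the same for the moment, N m.
- robot.get_gripper_width(): opening from 0.0 (shut) to 1.0 (fully open).
Only numpy, scipy, OpenCV 4.12 (cv2) and the standard library are available. Lean on these libraries where they do the work, as an engineer would, in place of code of your own. Each camera call takes 0.05 s, during which the arm holds its last target. There are 200 camera calls.

## Working session

There is one attempt and no reset: what is moved stays moved. The work goes in short steps, each a Python script; the robot and the scene stay as the last script left them, time stands still between calls to the robot, and variables do not carry over. Pictures are saved under pics/ and viewed, about 12 in all and at most 16, crops included, and the job is handed in when it is done.

```bash
ls; mkdir -p pics; python3 - <<'E'
from plant import robot
import cv2,numpy as np
for c in ["top","side"]:
    im=robot.snapshot(c); cv2.imwrite(f"pics/{c}0.png",cv2.resize(im[:,:,::-1],(784,588),interpolation=cv2.INTER_CUBIC))
    m=robot.camera_model(c); print(c,m)
    for n in ["nut_a","bush_a","hub","nut_tray","bush_tray","hub_nest","vblock","chuck"]:
        for d in robot.search_frame(c,n): print(n,np.round(d["rect"]).tolist(),round(d["conf"],2))
print(robot.get_t(),robot.get_ee_rot())
E
```

```text
pics
top {'fovy': 51.405907315851586, 'cx': 276.51738261469137, 'cy': 204.73248514076556, 'R': array([[ 0.01892221, -0.99962204,  0.01994318],
       [-0.99511894, -0.0207617 , -0.09647407],
       [ 0.09685166, -0.01802033, -0.99513568]]), 't': array([-0.01087021,  0.48944341,  0.89608742])}
nut_a [436.0, 217.0, 25.0, 21.0] 0.94
nut_a [203.0, 211.0, 25.0, 22.0] 0.88
bush_a [140.0, 272.0, 19.0, 20.0] 0.87
bush_a [154.0, 233.0, 25.0, 20.0] 0.58
hub [234.0, 119.0, 84.0, 47.0] 0.38
nut_tray [340.0, 131.0, 88.0, 43.0] 0.65
bush_tray [231.0, 118.0, 90.0, 50.0] 0.85
hub_nest [140.0, 109.0, 58.0, 64.0] 0.86
vblock [318.0, 225.0, 37.0, 29.0] 0.65
chuck [374.0, 247.0, 23.0, 25.0] 0.84
side {'fovy': 49.50629934005873, 'cx': 274.61075303309, 'cy': 206.61303598807902, 'R': array([[-0.94494053, -0.32666722,  0.01938852],
       [-0.20218876,  0.53622598, -0.8195007 ],
       [ 0.25730739, -0.77829957, -0.57275011]]), 't': array([0.47443672, 0.13162481, 0.92483155])}
nut_a [267.0, 240.0, 26.0, 24.0] 0.88
nut_a [322.0, 137.0, 22.0, 22.0] 0.57
bush_a [275.0, 275.0, 20.0, 29.0] 0.92
bush_a [290.0, 209.0, 21.0, 22.0] 0.89
bush_a [311.0, 302.0, 26.0, 29.0] 0.74
bush_a [234.0, 323.0, 27.0, 39.0] 0.74
bush_a [310.0, 179.0, 28.0, 28.0] 0.67
hub [235.0, 323.0, 27.0, 37.0] 0.9
nut_tray [238.0, 146.0, 53.0, 39.0] 0.8
nut_tray [236.0, 321.0, 26.0, 40.0] 0.23
bush_tray [188.0, 186.0, 70.0, 52.0] 0.79
hub_nest [143.0, 249.0, 65.0, 53.0] 0.93
vblock [309.0, 179.0, 28.0, 28.0] 0.58
chuck [335.0, 157.0, 20.0, 24.0] 0.88
0.9 [ 9.74142906e-01  2.25932732e-01 -1.14824242e-05  2.12749351e-07]
```

View pics/top0.png

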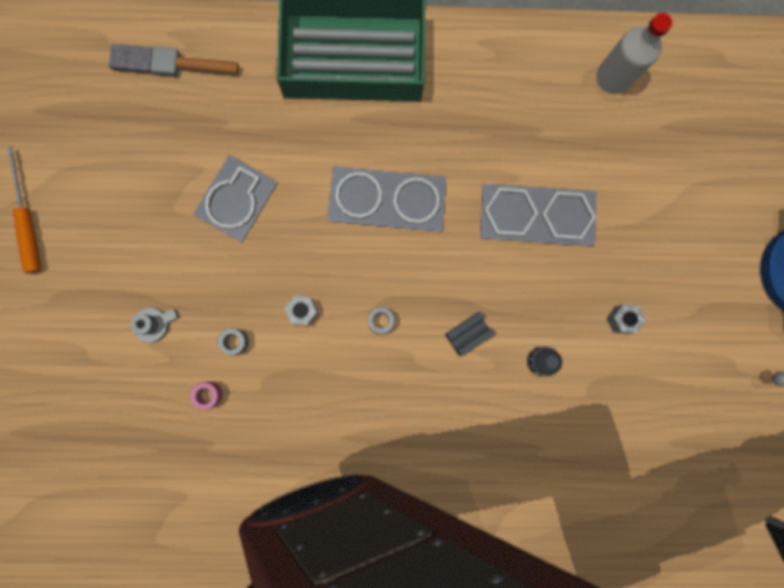

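View pics/side0.png

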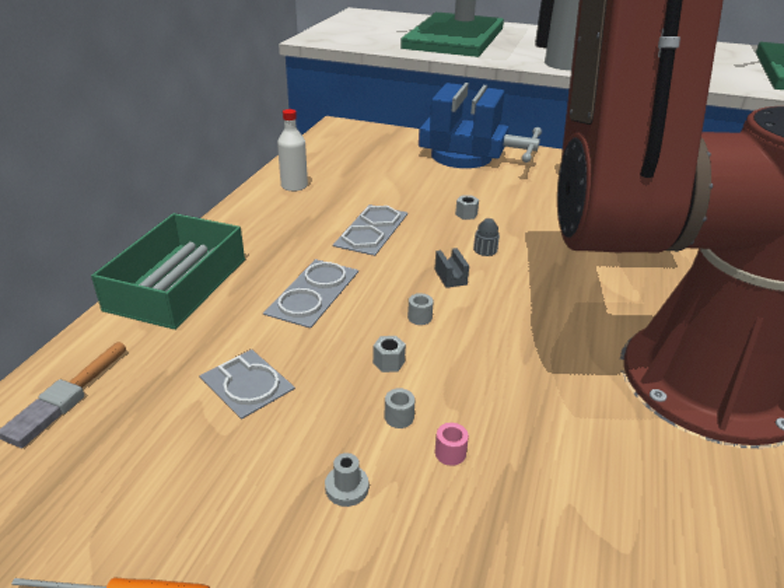

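```bash
cat > h.py <<'E'
from plant import robot
import cv2,numpy as np
from scipy.spatial.transform import Rotation as Rn
def w(m,uv,z):
    f=210/np.tan(np.radians(m["fovy"])/2)
    d=m["R"].T@np.array([(uv[0]-m["cx"])/f,(uv[1]-m["cy"])/f,1.]); c=-m["R"].T@m["t"]
    return c+d*(z-c[2])/d[2]
def proj(m,X):
    f=210/np.tan(np.radians(m["fovy"])/2); p=m["R"]@X+m["t"]
    return np.array([m["cx"]+f*p[0]/p[2],m["cy"]+f*p[1]/p[2]])
def q(yaw):  # tool down, jaws (tool y) along world angle yaw
    c,s=np.cos(yaw),np.sin(yaw)
    return Rn.from_matrix(np.array([[s,c,0],[-c,s,0],[0,0,-1]])).as_quat()
def look(name):
    m=robot.camera_model("wrist"); im=robot.snapshot("wrist")
    cv2.imwrite(f"pics/{name}.png",im[:,:,::-1]); return m,im
E
python3 - <<'E'
from h import *
m=robot.camera_model("top")
for n,u,z in [("hub",(145,323),.046),("nut",(302,311),.034),("nut2",(628,319),.034),("b",(233,342),.036),("b2",(382,321),.036),("nest",(229,205),.012),("bt1",(358,194),.012),("bt2",(416,200),.012),("nt1",(511,211),.012),("nt2",(569,215),.012),("lug",(172,315),.012),("slot",(244,174),.012),("vb",(470,333),.04),("chuck",(545,361),.04)]:
    print(n,w(m,np.array(u)/1.4,z).round(3))
mw=robot.camera_model("wrist"); p=np.array(robot.get_eef_pos()); T=Rn.from_quat(robot.get_ee_rot()).as_matrix()
print(mw["fovy"],"cam in tool",T.T@(-mw["R"].T@mw["t"]-p)); print("cam axes in tool",(T.T@mw["R"].T).round(3))
print(T.round(3))
for yaw in (0,np.pi/2,-np.pi/2): print(yaw,[ (None if (a:=robot.ik(x,q(yaw))) is None else np.round(a,2)) for x in ([.4,.1,.3],[.57,.0,.25],[.4,-.3,.25])])
E
```

```text
hub [0.427 0.349 0.046]
nut [0.45  0.124 0.034]
nut2 [ 0.448 -0.362  0.034]
b [0.402 0.223 0.036]
b2 [0.437 0.006 0.036]
nest [0.612 0.244 0.012]
bt1 [0.634 0.046 0.012]
bt2 [ 0.626 -0.043  0.012]
nt1 [ 0.612 -0.191  0.012]
nt2 [ 0.608 -0.282  0.012]
lug [0.441 0.322 0.012]
slot [0.661 0.223 0.012]
vb [ 0.422 -0.124  0.04 ]
chuck [ 0.383 -0.235  0.04 ]
68.66657775098831 cam in tool [ 0.07189021 -0.00021942 -0.13470702]
cam axes in tool [[ 0.    -0.959 -0.284]
 [ 1.     0.     0.   ]
 [-0.    -0.284  0.959]]
[[ 0.898  0.44  -0.   ]
 [ 0.44  -0.898 -0.   ]
 [-0.    -0.    -1.   ]]Traceback (most recent call last):
  File "<stdin>", line 8, in <module>
  File "h.py", line 13, in q
    return Rn.from_matrix(np.array([[s,c,0],[-c,s,0],[0,0,-1]])).as_quat()
           ~~~~~~~~~~~~~~^^^^^^^^^^^^^^^^^^^^^^^^^^^^^^^^^^^^^^^
  File "scipy/spatial/transform/_rotation.pyx", line 1143, in scipy.spatial.transform._rotation.Rotation.from_matrix
ValueError: Non-positive determinant (left-handed or null coordinate frame) in rotation matrix 0: [[ 0.  1.  0.]
 [-1.  0.  0.]
 [ 0.  0. -1.]].
```

```bash
sed -i 's/\[\[s,c,0\],\[-c,s,0\]/[[-s,c,0],[c,s,0]/' h.py
python3 - <<'E'
from h import *
import pickle
D={}
for k,y in (("R",-.24),("L",.2)):
    robot.move_ptp([.54,y,.22],q(-np.pi/2)); m,im=look("w"+k); D[k]=m
    for n in ["nut_a","bush_a","hub","nut_tray","bush_tray","hub_nest"]:
        for d in robot.cut_out("wrist",n):
            if d["conf"]<.4: continue
            ys,xs=np.nonzero(d["pixels"]); c=(xs.mean(),ys.mean())
            z=.012 if "tray" in n or "nest" in n else .018
            print(k,n,round(d["conf"],2),np.round(d["rect"]).tolist(),np.round(c,1),w(m,c,z).round(4))
    print(np.round(robot.get_q(),2))
pickle.dump(D,open("cams.pkl","wb")); print(robot.get_t())
E
```

```text
R nut_a 0.78 [356.0, 238.0, 52.0, 36.0] [380.9 255.3] [ 0.4565 -0.3636  0.018 ]
R nut_a 0.5 [257.0, 289.0, 36.0, 52.0] [275.9 312.2] [ 0.3781 -0.2381  0.018 ]
R bush_a 0.81 [42.0, 248.0, 56.0, 43.0] [ 70.8 268.5] [0.4392 0.0097 0.018 ]
R bush_tray 0.55 [0.0, 54.0, 139.0, 93.0] [ 68.5 100.6] [ 0.6309 -0.0208  0.012 ]
R hub_nest 0.44 [261.0, 288.0, 37.0, 52.0] [276.  312.2] [ 0.3739 -0.2382  0.012 ]
[-0.54  0.43 -0.    1.14 -0.    2.6 ]
L nut_a 0.57 [318.0, 238.0, 45.0, 44.0] [338.5 259.4] [0.4516 0.1275 0.018 ]
L bush_a 0.76 [410.0, 246.0, 55.0, 46.0] [437.5 268.5] [0.4395 0.007  0.018 ]
L bush_a 0.76 [211.0, 328.0, 40.0, 39.0] [228.3 343.8] [0.3309 0.265  0.018 ]
L bush_a 0.73 [239.0, 275.0, 36.0, 41.0] [255.2 295.2] [0.403  0.2283 0.018 ]
L hub 0.96 [127.0, 252.0, 57.0, 44.0] [147.9 268.6] [0.4396 0.3572 0.018 ]
L bush_tray 0.73 [373.0, 51.0, 182.0, 100.0] [461.5  98.9] [0.633  0.0073 0.012 ]
L hub_nest 0.6 [184.0, 40.0, 118.0, 131.0] [243.  102.4] [0.6296 0.2367 0.012 ]
[ 0.23  0.4  -0.05  1.12  0.   -2.91]
7.5833
```

View pics/wR.png

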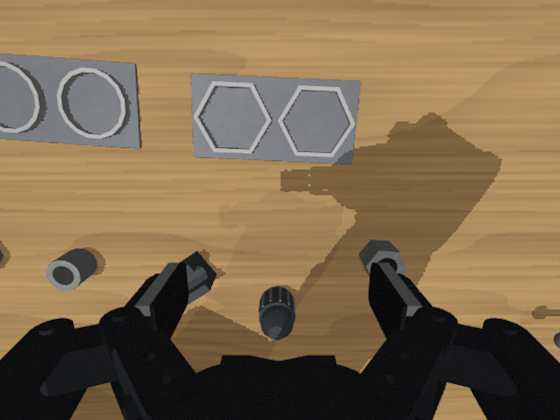

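View pics/wL.png

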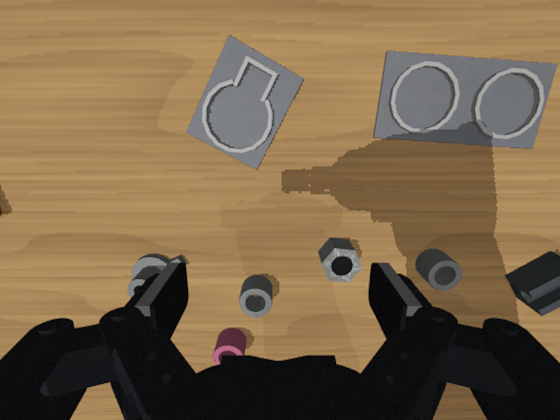

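```bash
python3 - <<'E'
from h import *
import pickle
D=pickle.load(open("cams.pkl","rb"))
def pl(k,P):
    X=np.array([w(D[k],p,.004) for p in P])[:,:2]; c=X.mean(0)
    e=[np.linalg.norm(X[i]-X[(i+1)%4]) for i in range(4)]
    print(np.round(c,4),np.round(e,3),[round(np.degrees(np.arctan2(*(X[(i+1)%4]-X[i])[::-1])),1) for i in range(4)])
pl("R",[(191,73),(360,81),(352,163),(194,157)])
pl("L",[(387,51),(557,64),(533,149),(374,137)])
pl("L",[(230,36),(303,79),(258,169),(187,130)])
print(w(D["L"],(238,115),.012), w(D["L"],(264,66),.012))
for k,y in (("L2",.17),("R2",-.3)):
    robot.move_ptp([.33,y,.15],q(-np.pi/2)); m,im=look("w"+k); D[k]=m
pickle.dump(D,open("cams.pkl","wb")); print(robot.get_t())
E
python3 - <<'E'
import cv2,numpy as np
a=cv2.imread("pics/wL2.png"); b=cv2.imread("pics/wR2.png")
cv2.imwrite("pics/w2.png",np.vstack([cv2.resize(i[0:210],(800,300),interpolation=cv2.INTER_CUBIC) for i in (a,b)]))
E
```

```text
[ 0.6113 -0.237 ] [0.178 0.087 0.179 0.088] [np.float64(-92.5), np.float64(178.3), np.float64(87.8), np.float64(-2.4)]
[0.6304 0.0008] [0.179 0.087 0.18  0.087] [np.float64(-93.9), np.float64(177.0), np.float64(85.8), np.float64(-3.8)]
[0.6266 0.2363] [0.085 0.107 0.089 0.106] [np.float64(-118.3), np.float64(152.6), np.float64(60.9), np.float64(-29.1)]
[0.61689046 0.24242919 0.012     ] [0.6646089  0.21413288 0.012     ]
12.7833
```

View pics/w2.png

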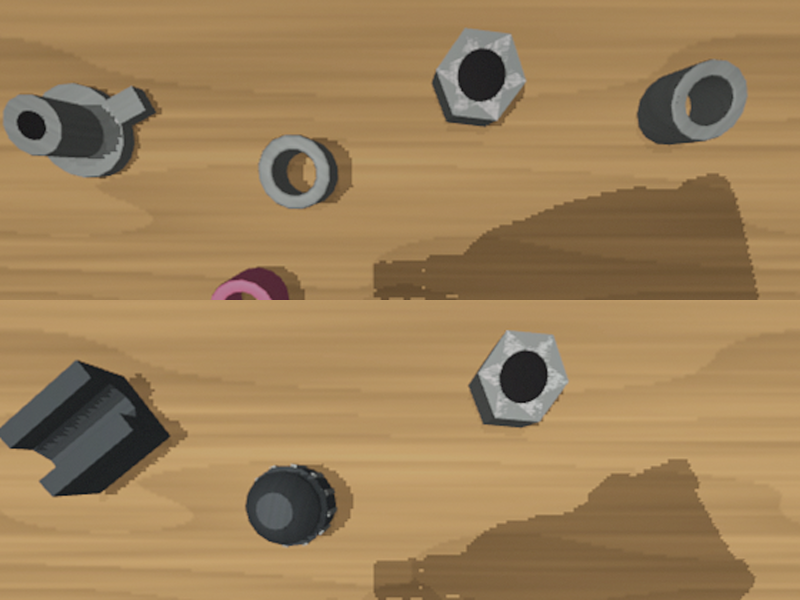

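```bash
python3 - <<'E'
from h import *
import pickle
D=pickle.load(open("cams.pkl","rb")); s=800/560
g=lambda k,p,z:w(D[k],((p[0]+.5)/s-.5,(p[1]+.5)/s-.5),z)[:2]
for k,C in (("L2",[(467,28),(512,35),(525,79),(489,122),(442,117),(437,72)]),("R2",[(508,31),(556,37),(568,81),(538,126),(484,118),(474,79)])):
    X=np.array([g(k,c,.034) for c in C]); c=X.mean(0); d=X-c
    a=np.degrees(np.arctan2(d[:,1],d[:,0])); 
    print("nut",c.round(4),np.linalg.norm(d,axis=1).round(4),"corner ang mod60",np.round(a%60,1))
print("nut bores",g("L2",(481,75),.034),g("R2",(524,76),.034))
print("bush",g("L2",(298,172),.036),g("L2",(709,100),.036))
h=g("L2",(32,125),.046); t=g("L2",(145,99),.012); print("hub",h,t,np.linalg.norm(t-h),np.degrees(np.arctan2(*(t-h)[::-1])))
print("hub boss base", g("L2",(91,131),.012))
E
```

```text
nut [0.4514 0.1284] [0.0231 0.0248 0.0243 0.0231 0.0269 0.0217] corner ang mod60 [17.5 19.8 26.9 17.  16.9 24.7]
nut [ 0.4476 -0.3639] [0.0237 0.0252 0.0243 0.0249 0.026  0.0245] corner ang mod60 [20.9 20.5 28.3 25.6 15.5 29.6]
nut bores [0.45202476 0.12718835] [ 0.44925709 -0.36522609]
bush [0.40375416 0.22475911] [0.43981471 0.00786303]
hub [0.42667956 0.35650644] [0.44385852 0.31497311] 0.04494590585996904 -67.52909536572595
hub boss base [0.42672769 0.34923491]
```

```bash
cat >> h.py <<'E'
Z=.12
def F(): return np.round(robot.get_ft_force(),1)
def pick(xy,yaw,z,pre=1.0):
    robot.move_gripper(pre)
    robot.move_ptp([*xy,Z],q(yaw))
    hit=robot.servo_line([*xy,z],v=.1,contact_N=15)
    robot.move_gripper(0.0); wd=robot.get_gripper_width()
    print("pick hit",hit,"width mm",round(wd*85,1),F(),np.round(robot.get_eef_pos(),4))
    robot.servo_line([*xy,Z],v=.15); print("held mm",round(robot.get_gripper_width()*85,1),F())
def place(xy,yaw,z,op=.75):
    robot.move_ptp([*xy,Z],q(yaw))
    robot.servo_line([*xy,z+.015],v=.15)
    hit=robot.servo_line([*xy,z-.003],v=.03,contact_N=6)
    print("place hit",hit,np.round(robot.get_eef_pos(),4),F())
    robot.move_gripper(op); robot.pause(.2)
    robot.servo_line([*xy,Z],v=.15); print("t",round(robot.get_t(),1))
E
python3 - <<'E'
from h import *
r=np.radians
pick([.4485,-.3645],r(-66.6),.022)
place([.6095,-.282],r(-90),.026)
E
```

```text
pick hit False width mm 39.6 [-0.4  1.4  6.2] [ 0.4488 -0.3648  0.0227]
held mm 39.3 [-0.   0.6 -2.2]
place hit True [ 0.6098 -0.2819  0.0266] [-0.1  0.1  4.8]
t 19.3
```

```bash
python3 - <<'E'
from h import *
r=np.radians
pick([.4516,.128],r(-69.5),.022)
place([.613,-.192],r(-90),.026)
pick([.4393,.007],r(-90),.022)
place([.6273,-.0441],r(-90),.026)
pick([.4035,.2245],r(-90),.022)
place([.6336,.0457],r(-90),.026)
robot.move_gripper(1.0)
robot.move_ptp([.36,.3,.15],q(-np.pi/2)); m,im=look("hub3")
import pickle; pickle.dump(m,open("hub3.pkl","wb"))
cv2.imwrite("pics/hub3c.png",cv2.resize(im[60:240,150:400,::-1],(750,540),interpolation=cv2.INTER_CUBIC))
t=robot.snapshot("top"); cv2.imwrite("pics/top3.png",cv2.resize(t[90:210,120:440,::-1],(800,300),interpolation=cv2.INTER_CUBIC))
print(robot.get_t())
E
```

```text
pick hit False width mm 39.6 [-2.4 -1.3 10. ] [0.4519 0.128  0.0227]
held mm 40.0 [ 0.1 -0.1 -2.7]
place hit True [ 0.6131 -0.1921  0.0267] [-1.2  1.   6.8]
t 27.6
pick hit False width mm 37.8 [-2.5  0.7  9.8] [0.4395 0.007  0.0226]
held mm 37.6 [-0.9  0.8 -1.7]
place hit True [ 0.6274 -0.0441  0.0267] [-1.  -0.6  6.6]
t 34.7
pick hit False width mm 38.1 [-2.7 -0.2 11.5] [0.4038 0.2247 0.0227]
held mm 38.0 [ 0.2 -0.6 -2.1]
place hit True [0.6338 0.0457 0.0268] [-1.6  0.7  7.4]
t 49.6
54.725
```

View pics/hub3c.png

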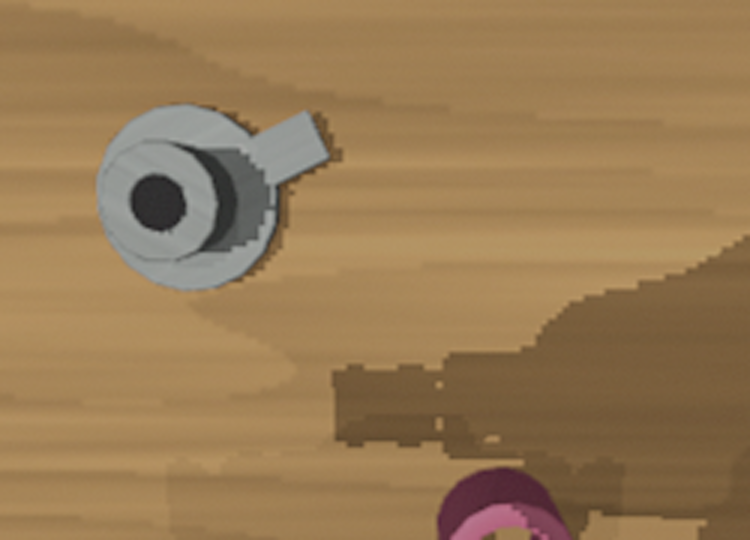

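View pics/top3.png

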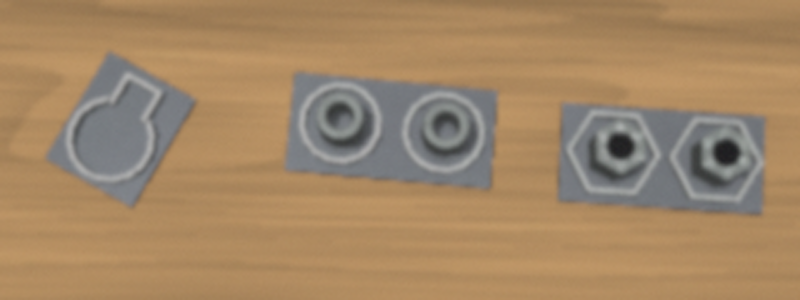

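```bash
python3 - <<'E'
from h import *
import pickle
m=pickle.load(open("hub3.pkl","rb"))
g=lambda x,y,z:w(m,(150+(x+.5)/3-.5,60+(y+.5)/3-.5),z)[:2]
b=g(158,202,.046); f=g(188,197,.012); t=g(319.5,133,.012)
# lug sides direction
s1=g(309,110,.012)-g(257,136,.012); s2=g(330,156,.012)-g(281,182,.012); a=lambda v:np.degrees(np.arctan2(v[1],v[0]))
print(b,f,t,np.linalg.norm(t-b),a(t-b),a(t-f),a(s1),a(s2))
for y1 in (-90,-110): 
    for p,yy in (([.428,.353,.12],y1),([.617,.242,.12],y1+36.5)): print(yy,np.round(robot.ik(p,q(np.radians(yy))),2))
E
```

```text
[0.42679937 0.35668168] [0.42745155 0.35609772] [0.44468146 0.31829262] 0.04234960410229786 -65.02332535336043 -65.4985867888504 -65.09280089879147 -63.40768420250145
-90 [ 0.56  0.44 -0.26  0.87  0.   -2.58]
-53.5 [0.26 0.63 0.07 1.01 0.   2.77]
-110 [ 0.56  0.44 -0.26  0.87  0.   -2.23]
-73.5 [0.26 0.63 0.07 1.01 0.   3.12]
```

```bash
python3 - <<'E'
from h import *
r=np.radians
pick([.427,.356],r(-125),.034,1.0)
xy=[.617,.242]; yaw=r(-89)
robot.move_ptp([*xy,Z],q(yaw))
robot.servo_line([*xy,.062],v=.15)
m,im=look("nest4"); t=robot.snapshot("side")
cv2.imwrite("pics/n4.png",np.hstack([im[120:420,130:430,::-1],cv2.resize(t[220:320,120:240,::-1],(360,300),interpolation=cv2.INTER_CUBIC)]))
print(robot.get_t())
E
```

```text
pick hit False width mm 27.6 [-1.8 -0.4  5.7] [0.4272 0.3562 0.0345]
held mm 27.9 [-0.6 -0.5 -3.1]
59.425
```

View pics/n4.png

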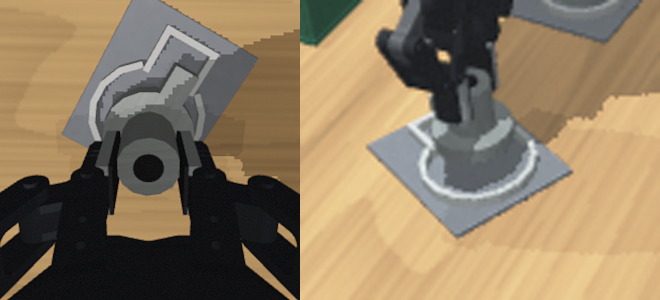

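```bash
python3 - <<'E'
from h import *
place([.617,.242],np.radians(-89),.038,.7)
robot.move_ptp([.5,.24,.2],q(np.radians(-89)))
m,im=look("n5"); t=robot.snapshot("side"); T=robot.snapshot("top")
r=lambda a,s:cv2.resize(a[:,:,::-1],s,interpolation=cv2.INTER_CUBIC)
cv2.imwrite("pics/n5.png",np.vstack([np.hstack([r(im[0:150,180:380],(400,300)),r(t[130:310,130:310],(300,300))]),r(T[90:210,120:440],(700,262))]))
print(robot.get_t(),robot.get_eef_pos(),F())
E
```

```text
place hit True [0.6171 0.242  0.0385] [-0.8 -0.1  6.2]
t 62.2
62.9583 [0.50039805 0.23977165 0.19873932] [-0.2  0.3 -0.4]
```

View pics/n5.png

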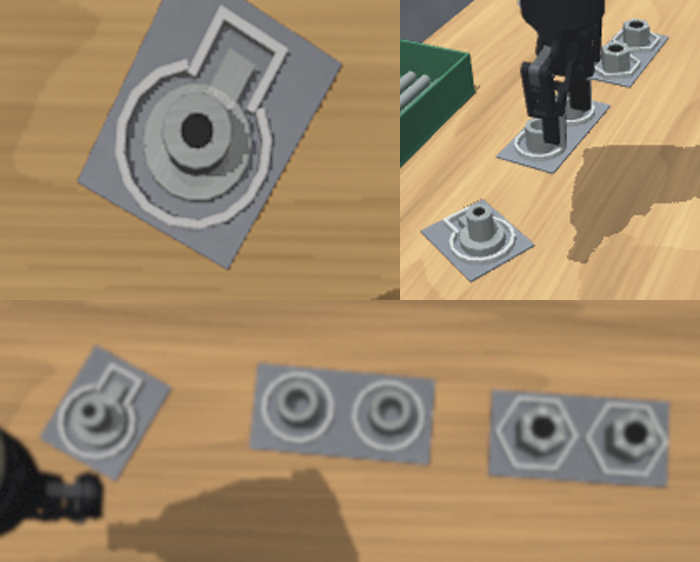

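```bash
python3 -c "
from plant import robot
print(robot.job_done())"
```

```text
the job is handed in; nothing more can be done
None
```

The job is handed in at about 63 s of robot time, with every part sorted in one pass. I placed both nuts first, then both bushings, then the hub, which I turned about +36° to match the nest. I did not touch the V-block, the chuck or the pink look-alike.

- **Placing:** every part met the pocket floor about 4 mm above its pick height, which is the plate thickness. That fits each one standing flat, including the hub's flange on the nest floor.
- **Final pictures (top, side and wrist):** one nut is upright in each hexagonal pocket and one bushing in each round pocket. The hub's lug lies in the slot with clearance all round.
- **Forces:** the robot was clear of everything at hand-in, and the wrist force read under 1 N. The highest wrist reading I sampled was about 12 N, while gripping.

One disagreement: the early estimates of the hub's position differed by about 7 mm between cameras. I settled it with a closer wrist picture before gripping.

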